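Find the fuller supplement tin on the two-pan balance

TASK

Weigh the two steel tins against each other: stand one on each pan of the balance, going down slowly with the pan until the balance carries the tin's whole weight and only then letting go, so that the beam never drops or swings and the pans are never pressed hard. When both stand free and the beam is at rest, lift the heavier tin off just as slowly until the beam has come over, set it down gently upright in the grey carry tray, and leave the lighter one on its pan. Do not disturb the bowl, the jar or the food tub.

Things in the scene. Friction and masses are not known exactly. Their poses are not given: they have to be found in the camera images.
- tin_p_mid (a point): the middle (34 mm up, on the axis) of one of two look-alike closed stainless tins, 64 mm across and 68 mm tall, straight-sided, standing upright on the mat at the start, each 0.25 to 0.38 kg. One is fuller: they differ by 0.06 to 0.13 kg, which cannot be seen. Its z axis is the tin's axis
- tin_q_mid (a point): the middle (34 mm up, on the axis) of one of two look-alike closed stainless tins, 64 mm across and 68 mm tall, straight-sided, standing upright on the mat at the start, each 0.25 to 0.38 kg. One is fuller: they differ by 0.06 to 0.13 kg, which cannot be seen. Its z axis is the tin's axis
- tin_p: the same tin; origin at the centre of its underside
- tin_q: the same tin; origin at the centre of its underside
- balance: two-pan counter balance fixed to the bench: grey base 125 x 300 mm, origin under its centre; its own y axis runs along the beam from the right pan to the left pan, 240 mm apart. The beam turns on a shaft 75 mm up and the pan floors are 105 mm up when level; a parallel linkage keeps the pans level. Nothing of it stands higher than the pans
- beam (a joint): beam angle: 0 level (empty), positive with the left pan up and the right one down; stops at 0.10 either way (pan 12 mm off level). The low-slung beam leans about 0.07 rad per 0.1 kg of difference: a tin alone sinks to its stop, with both on the heavier sits 0.04 to 0.09 rad low. Hardly damped. About 1.5 N takes an empty pan to its hard stop
- pan_left (a point): the centre of the upper face of the left pan of the balance (the one on the +y side of the balance's own frame); it rises and sinks with the beam. The pan is a level steel dish: flat floor 126 mm across, lip 6 mm high
- pan_right (a point): the centre of the upper face of the right pan of the balance (the one on the -y side of the balance's own frame); it rises and sinks with the beam. The pan is a level steel dish: flat floor 126 mm across, lip 6 mm high
- tray: grey plastic carry tray fixed to the bench, outside 220 (own x) x 170 (own y) x 40 mm tall, walls 4 mm, with a 16 mm grip lip at each x end; origin under its centre
- tray_floor (a point): the centre of the tray's inner floor, 4 mm above the bench; axes as the tray
- mat: black rubber mat 240 (own x) x 170 (own y) x 4 mm that the tins stand on, one towards each x end; origin under its centre
- bowl: bystander: loose steel bowl, 110 mm across, 45 mm tall; origin at the centre of its underside
- jar: bystander: loose amber glass jar with a screw cap, 56 mm across, 65 mm tall; origin at the centre of its underside
- food_tub: bystander: loose food tub with a snap lid, 130 x 190 x 75 mm; origin at the centre of its underside

How it is judged:
By the outcome, as a careful person would: the job done as asked, in the order asked, and still so for the second after the job is handed in, with the robot touching nothing.
It also fails if it takes over 72 s, if anything falls off the work surface, if the arm or the gripper's body presses on something with over 40 N, if the wrist force passes 120 N, or if a joint passes its speed limit or range.

ROBOT

A 7-joint arm with a two-finger parallel gripper is mounted at the origin on the work surface. World frame = base frame: x ahead of the robot, y to its left, z up, the work surface at z = 0. Lengths are in m, angles in rad, forces in N, time in s.
With the tool pointing down it reaches from about 0.4 to 0.85 m from the base axis. Payload 4.5 kg.
Tool frame: the origin (TCP) lies between the finger pads; the fingertips stand 19 mm ahead of it and the grasp point (between the pads) is the TCP (r.tips_ahead is the distance from the TCP to the fingertips, in m); z points along the fingers, y is the line along which they close (so a half turn about z gives the same grasp; the last joint's range is limited). The gripper opens to 88 mm and grips with 3 to 60 N. Pads are 18 mm wide; open, the fingers measure 123 mm over their backs; the gripper's body (75 mm by 187 mm) begins 45 mm behind the grasp point.
Start: joints at [1.383, 0.689, -0.195, 1.565, 0.157, 0.902, -0.215], TCP at [0.138, -0.61, 0.258] pointing down, gripper open.
Joint ranges: [-3.01, 3.01], [-0.46, 2.08], [-1.47, 1.51], [0.13, 2.56], [-1, 4.14], [0.04, 2.09], [-2.66, 2.66]. Speed limits (rad/s): [2.57, 2.57, 3.14, 3.14, 3.14, 3.14, 3.14].

INTERFACE

Orientations are given as a unit quaternion [x, y, z, w].
In Python, from plant import r, cams, models gives the robot as it stands. The module is installed in compiled form; this text tells all that it offers.
- The arm moves only by the tool jog_arm, never from a script. Its arguments are lists of equal length, an entry for each row: "turn": the turn, a rotation vector about the tool's x, y, z in rad, a list of three; "translation": the shift along the tool's x, y, z in m, a list of three; "grip": the closure, from 0 (fully open) to 1 (shut). In form: {"turn": [[ax, ay, az], ...], "translation": [[tx, ty, tz], ...], "grip": [grip, ...]}. A call has 1 to 20 rows; each row is the pose to reach, as a shift and turn from the pose commanded when the call began, along the tool's axes at that moment; what a row does not reach only later rows make up. A row lasts 1/8 s, in which the tool goes at most 62.5 mm and 10.7 degrees, less where a joint would pass 70% of its speed; a pose out of reach is approached as far as the arm can. A call with a gripper value outside its range is refused whole. The fingers move at their own pace and stop on an object; "force" is the grip in N (left out, the last holds). Time passes only in rows, so rows that repeat a pose let the fingers close. It gives the time, the measured TCP pose, the force, the opening and the grip force at its end, in the units of the state.
- r.get_state(): the state, without advancing time (a new reading comes with each control period).
- cams.snapshot(name): name is "scene" or "top"; returns the picture (480x640x3 uint8, red, green, blue); there is no depth.
- cams.camera_params(name): a dict with "fx", "fy", "cx", "cy" (pixels), "k1" (the pictures are not rectified: a ray, as slopes to the right and down, at radius r is drawn at 1 + k1 r^2 times it, then the intrinsics apply), "eye" and "orientation" of the camera in the world. Camera axes: x right, y up, looking along -z (the intrinsics and any distortion apply to the point x, -y, -z); pixel columns grow to the right and rows downward; lengths in m; the calibration is good to about 2 mm. A picture is of the moment at which its call begins. camera_params takes no time and is no camera call.
- r.finish_job(): hands the job in; it is judged then, once.
Trained networks look in the newest picture that a camera, given by its name, has taken for a name from the list of things; names that differ only in an ending like _2 or _b are one class to them, and where a whole thing is asked for, a point or a joint stands for the part that bears it (a point fixed in the world has none). Each returns a list of dicts, best first, with "p" (0 to 1); they miss things now and then, are a little off and sometimes report something else, mostly with a low value. They report only what shows in the picture. A call takes as long as a camera call.
- models.find_in(camera, name): "position" ([x, y, z] in m, in world coordinates, good to about 4 mm: the middle of the surface that is visible of it).
- models.masks_of(camera, name): "pixels" (480x640 bool, what is visible of it).
- models.place_of(camera, name): "position" ([x, y, z] in m, in world coordinates, good to about 4 mm: a listed point, or the origin of a listed thing).
The state is a dict: "clock": time; "q": joint angles; "qd": joint speeds; "joint_torque": joint torques, N m; "tool_pos": TCP position; "eef_rot": TCP orientation; "contact_force": force on the tool from outside, world axes, zero at the start; "moment": the same for the moment, N m; "opening": opening from 0.0 (shut) to 1.0 (fully open); "finger_force": force on a finger pad.
Only numpy, scipy, OpenCV 4.12 (cv2) and the standard library are available. Lean on these libraries where they do the work, as an engineer would, in place of code of your own. Each camera call takes 0.05 s, during which the arm holds its last target. There are 200 camera calls.

## Working session

There is one attempt and no reset: what is moved stays moved. The work goes in short steps, Python scripts to look and compute and a tool call to move; the robot and the scene stay as the last step left them, time stands still between calls to the robot, and variables do not carry over. Pictures are saved under pics/ and viewed, at most 10 in all, crops included, and the job is handed in when it is done.

Besides the shell and the picture viewer there is one more tool, called after "Request:" as name(argument=value, ...) on one line, values as JSON. jog_arm: Moves the arm, as the interface text tells. Its arguments: {"type":"object","properties":{"turn":{"type":"array"},"translation":{"type":"array"},"grip":{"type":"array"},"force":{"type":"number"}},"required":["turn","translation","grip"]}

```bash
mkdir -p pics; cat > h.py <<'E'
from plant import r,cams,models
import numpy as np,cv2
from scipy.spatial.transform import Rotation as R
def save(c,n):
    im=cams.snapshot(c); cv2.imwrite(f'pics/{n}.png',im[:,:,::-1]); return im
def proj(c,P):
    p=cams.camera_params(c); o=p["orientation"]
    M=R.from_quat(o).as_matrix() if np.size(o)==4 else np.array(o)
    v=(np.atleast_2d(P)-p["eye"])@M; s=np.c_[v[:,0]/-v[:,2],-v[:,1]/-v[:,2]]
    s=s*(1+p["k1"]*(s**2).sum(1,keepdims=True))
    return s*[p["fx"],p["fy"]]+[p["cx"],p["cy"]]
def ray(c,uv,z):
    p=cams.camera_params(c); o=p["orientation"]
    M=R.from_quat(o).as_matrix() if np.size(o)==4 else np.array(o)
    d=(np.array(uv,float)-[p["cx"],p["cy"]])/[p["fx"],p["fy"]]; s=d.copy()
    for _ in range(20): s=d/(1+p["k1"]*(s@s))
    w=M@np.array([s[0],-s[1],-1]); e=np.array(p["eye"]); return e+w*(z-e[2])/w[2]
E
python3 - <<'E'
from h import *
save('scene','s0');save('top','t0')
for n in ['tin_p_mid','tin_q_mid','pan_left','pan_right','balance','tray_floor','mat','bowl','jar','food_tub']:
  for c in ['top','scene']:
    print(n,c,[(np.round(d['position'],3).tolist(),round(d['p'],2)) for d in models.place_of(c,n)][:3])
s=r.get_state();print({k:np.round(v,3) for k,v in s.items()})
E
```

```text
tin_p_mid top [([0.435, 0.307, 0.04], 0.79)]
tin_p_mid scene [([0.513, -0.354, 0.005], 0.73), ([0.436, 0.303, 0.041], 0.7)]
tin_q_mid top [([0.559, 0.316, 0.038], 0.79)]
tin_q_mid scene [([0.56, 0.314, 0.04], 0.61)]
pan_left top [([0.633, 0.12, 0.105], 0.97)]
pan_left scene [([0.63, 0.112, 0.106], 0.96)]
pan_right top [([0.609, -0.118, 0.103], 0.93)]
pan_right scene [([0.609, -0.126, 0.105], 0.7), ([0.514, -0.35, 0.0], 0.21)]
balance top [([0.617, -0.002, -0.001], 0.79)]
balance scene [([0.624, -0.007, -0.006], 0.66), ([0.518, -0.354, 0.004], 0.61)]
tray_floor top [([0.518, -0.346, 0.003], 0.86)]
tray_floor scene [([0.516, -0.354, 0.004], 0.95)]
mat top [([0.502, 0.327, -0.001], 0.7)]
mat scene [([0.503, 0.325, 0.0], 0.88)]
bowl top [([0.386, 0.095, 0.0], 0.97), ([0.608, -0.12, 0.104], 0.71)]
bowl scene [([0.387, 0.098, 0.003], 0.57)]
jar top [([0.415, -0.146, 0.001], 0.6)]
jar scene [([0.41, -0.143, 0.004], 0.69)]
food_tub top [([0.797, 0.106, 0.003], 0.63)]
food_tub scene [([0.795, 0.102, 0.001], 0.77)]
{'clock': np.float64(1.1), 'q': array([ 1.383,  0.689, -0.195,  1.565,  0.157,  0.902, -0.215]), 'qd': array([ 0.001,  0.   ,  0.   ,  0.001,  0.   , -0.   , -0.002]), 'joint_torque': array([ 0.0000e+00, -5.2751e+01, -1.2670e+00, -1.5375e+01, -5.2000e-02,
       -1.0000e-03,  0.0000e+00]), 'tool_pos': array([ 0.137, -0.61 ,  0.258]), 'eef_rot': array([0.994, 0.111, 0.   , 0.   ]), 'contact_force': array([0.423, 0.082, 1.099]), 'moment': array([-0.048,  0.007, -0.019]), 'finger_force': np.float64(0.0), 'opening': np.float64(0.998)}
```

```bash
python3 -c "
import cv2,numpy as np
a=cv2.imread('pics/s0.png');b=cv2.imread('pics/t0.png');cv2.imwrite('pics/st0.png',cv2.resize(np.vstack([a,b]),(450,600)) if 0 else cv2.resize(np.hstack([a,b]),(800,300)))"
```

```text
(no output)
```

View pics/t0.png

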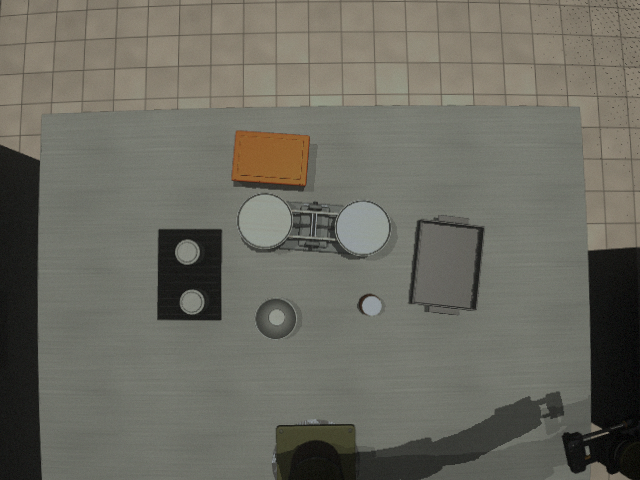

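View pics/s0.png

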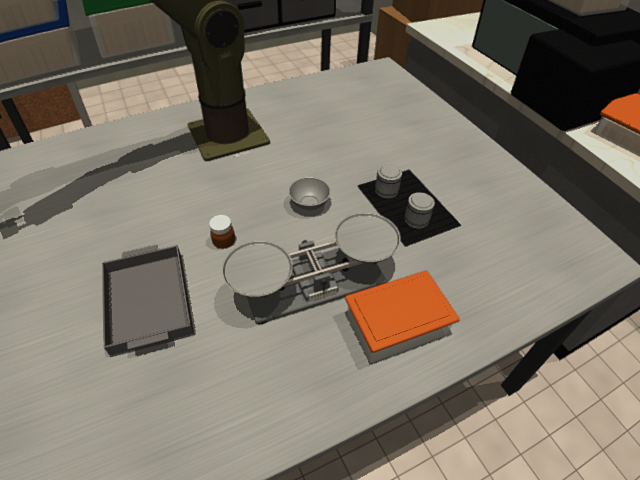

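The views agree: tins at top-view pixels (191,302) and (187,252), pans at (265,221) and (362,228), tray at (447,263). One cross-check from the top-view masks, and I start moving at the same time.

```bash
python3 - <<'E'
from h import *
im=cams.snapshot('top')
print(r.tips_ahead)
for n in ['tin_p','tin_q']:
  for d in models.masks_of('top',n)[:2]:
    m=d['pixels'].astype(np.uint8); v,u=np.nonzero(m); c=(u.mean(),v.mean())
    print(n,d['p'],c,np.ptp(u),np.ptp(v),ray('top',c,.065).round(4))
g=im.mean(2)
for k,(u,v,rr,z) in {'p':(191,302,13,.072),'q':(187,252,13,.072),'L':(265,221,28,.111),'R':(362,228,28,.111)}.items():
  c=cv2.HoughCircles(cv2.resize(im[v-40:v+40,u-40:u+40].mean(2).astype(np.uint8),None,fx=4,fy=4,interpolation=cv2.INTER_CUBIC),cv2.HOUGH_GRADIENT,1,400,param1=100,param2=15,minRadius=4*rr-12,maxRadius=4*rr+12)
  if c is not None:
    a=c[0,0]; uv=((a[0]+.5)/4-.5+u-40,(a[1]+.5)/4-.5+v-40); print(k,uv,a[2]/4,ray('top',uv,z).round(4))
rng=np.random.default_rng()
E
```

```text
0.019
tin_p 0.95 (np.float64(194.44660194174756), np.float64(300.8203883495146)) 29 25 [0.4344 0.3004 0.065 ]
tin_p 0.75 (np.float64(190.02786885245902), np.float64(252.13606557377048)) 30 24 [0.5572 0.3109 0.065 ]
tin_q 0.95 (np.float64(194.44660194174756), np.float64(300.8203883495146)) 29 25 [0.4344 0.3004 0.065 ]
tin_q 0.75 (np.float64(190.02786885245902), np.float64(252.13606557377048)) 30 24 [0.5572 0.3109 0.065 ]
p (np.float32(191.5), np.float32(301.75)) 12.325 [0.4326 0.3062 0.072 ]
q (np.float32(187.0), np.float32(251.75)) 12.325 [0.558  0.3169 0.072 ]
L (np.float32(264.5), np.float32(220.25)) 25.875 [0.6306 0.1169 0.111 ]
R (np.float32(362.75), np.float32(227.5)) 27.425 [ 0.6092 -0.1219  0.111 ]
```

Request:
jog_arm(turn=[[0,0,0.1],[0,0,0.22],[0,0,0.2225],[0,0,0.2225],[0,0,0.2225],[0,0,0.2225],[0,0,0.2225]], translation=[[0.05,-0.02,0],[0.1,-0.05,0],[0.15,-0.08,0],[0.2,-0.11,0],[0.25,-0.14,0],[0.3,-0.16,0],[0.35,-0.18,0]], grip=[0,0,0,0,0,0,0])

```text
clock: 2.12
tool_pos: [0.4408, -0.356, 0.258]
eef_rot: [1.0, -0.0, 0.0, 0.0]
contact_force: [0.5, -1.5, 0.0]
opening: 0.999
finger_force: 0.0
```

Request:
jog_arm(turn=[[0,0,0],[0,0,0],[0,0,0],[0,0,0],[0,0,0],[0,0,0],[0,0,0],[0,0,0],[0,0,0],[0,0,0],[0,0,0],[0,0,0],[0,0,0],[0,0,0],[0,0,0],[0,0,0],[0,0,0],[0,0,0],[0,0,0]], translation=[[0.01,-0.06,0],[0.02,-0.12,0],[0.02,-0.18,0],[0.02,-0.24,0],[0.02,-0.3,0],[0.02,-0.36,0],[0.02,-0.42,0],[0.01,-0.48,0],[0,-0.54,0],[-0.006,-0.6,0],[-0.006,-0.635,0],[-0.006,-0.655,0.03],[-0.006,-0.663,0.07],[-0.006,-0.663,0.12],[-0.006,-0.663,0.16],[-0.006,-0.663,0.19],[-0.006,-0.663,0.21],[-0.006,-0.663,0.22],[-0.006,-0.663,0.22]], grip=[0,0,0,0,0,0,0,0,0,0,0,0,0,0,0,0,0,0,0])

```text
clock: 4.5
tool_pos: [0.4338, 0.3059, 0.0375]
eef_rot: [1.0, -0.0, -0.0, 0.0]
contact_force: [0.1, 0.6, 0.6]
opening: 0.999
finger_force: 0.0
```

Request:
jog_arm(turn=[[0,0,0],[0,0,0],[0,0,0],[0,0,0],[0,0,0],[0,0,0]], translation=[[0,0,0],[0,0,0],[0,0,0],[0,0,0],[0,0,0],[0,0,0]], grip=[0.2,0.24,0.28,0.35,0.5,0.5], force=20)

```text
clock: 5.25
tool_pos: [0.4341, 0.3056, 0.0383]
eef_rot: [1.0, -0.0, 0.0, 0.0]
contact_force: [0.1, -1.8, 6.8]
opening: 0.724
finger_force: 20.0
```

```bash
python3 - <<'E'
from h import *
for i in range(4):
  cams.snapshot('top'); s=r.get_state(); print(s['clock'],s['contact_force'].round(2),s['opening'],s['finger_force'],s['tool_pos'].round(4))
E
```

```text
5.3 [-0.03 -0.64  6.63] 0.7211321207182996 19.9997742427513 [0.4341 0.3056 0.0383]
5.35 [ 0.09 -0.71  6.58] 0.7221708379855929 19.999764463864267 [0.434  0.3056 0.0382]
5.4 [ 0.58 -1.55  6.31] 0.7188203850781048 19.999734722077847 [0.4341 0.3057 0.0383]
5.45 [-0.39 -1.84  5.41] 0.7167143466582381 19.999760203063488 [0.4341 0.3056 0.0383]
```

Request:
jog_arm(turn=[[0,0,0],[0,0,0],[0,0,0],[0,0,0],[0,0,0],[0,0,0],[0,0,0],[0,0,0],[0,0,0],[0,0,0],[0,0,0],[0,0,0],[0,0,0],[0,0,0],[0,0,0],[0,0,0],[0,0,0],[0,0,0],[0,0,0],[0,0,0]], translation=[[0,0,-0.005],[0,0,-0.02],[0,0,-0.06],[0,0,-0.11],[0.003,0.01,-0.15],[0.015,0.04,-0.18],[0.035,0.085,-0.19],[0.055,0.135,-0.19],[0.076,0.185,-0.19],[0.097,0.235,-0.19],[0.118,0.285,-0.19],[0.138,0.335,-0.19],[0.156,0.38,-0.185],[0.169,0.412,-0.17],[0.174,0.424,-0.15],[0.175,0.427,-0.13],[0.175,0.427,-0.117],[0.175,0.427,-0.112],[0.175,0.427,-0.112],[0.175,0.427,-0.112]], grip=[0.5,0.5,0.5,0.5,0.5,0.5,0.5,0.5,0.5,0.5,0.5,0.5,0.5,0.5,0.5,0.5,0.5,0.5,0.5,0.5])

```text
clock: 7.95
tool_pos: [0.609, -0.1209, 0.1505]
eef_rot: [1.0, -0.0, 0.001, 0.0]
contact_force: [0.4, -0.3, -3.2]
opening: 0.724
finger_force: 20.0
```

```bash
cat >> h.py <<'E'
def weigh(n=8):
    F=[];Q=[]
    for i in range(n):
        cams.snapshot('scene'); s=r.get_state(); F.append(s['contact_force']); Q.append(s['joint_torque'])
    F=np.array(F);Q=np.array(Q)
    print('t',s['clock'],'F',F.mean(0).round(2),F.std(0).round(2),'tau',Q.mean(0).round(3),Q.std(0).round(3),'pos',s['tool_pos'].round(4),'op',round(s['opening']*88,2),s['finger_force'].round(1),'q',s['q'].round(4))
    return F,Q
E
python3 - <<'E'
from h import *
F,Q=weigh(10);print(F[:,2].round(2))
save('scene','s1')
for c in ['top','scene']:
  cams.snapshot(c)
  for n in ['tin_p_mid','pan_right','pan_left']: print(n,c,[(np.round(d['position'],3).tolist(),round(d['p'],2)) for d in models.place_of(c,n)][:3])
E
```

```text
Traceback (most recent call last):
  File "h.py", line 23, in weigh
    print('t',s['clock'],'F',F.mean(0).round(2),F.std(0).round(2),'tau',Q.mean(0).round(3),Q.std(0).round(3),'pos',s['tool_pos'].round(4),'op',round(s['opening']*88,2),s['finger_force'].round(1),'q',s['q'].round(4))
                                                                                                                                                                        ^^^^^^^^^^^^^^^^^^^^^^^
AttributeError: 'float' object has no attribute 'round'
```

```bash
sed -i "s/s\['finger_force'\].round(1)/s['finger_force']/" h.py
python3 - <<'E'
from h import *
F,Q=weigh(10);print(F[:,2].round(2))
save('scene','s1')
for c in ['top','scene']:
  cams.snapshot(c)
  for n in ['tin_p_mid','pan_right','pan_left']: print(n,c,[(np.round(d['position'],3).tolist(),round(d['p'],2)) for d in models.place_of(c,n)][:3])
print(r.get_state()['clock'])
E
```

```text
t 8.95 F [-0.29 -0.22 -2.82] [0.47 0.48 0.51] tau [ 3.0000e-03 -5.6734e+01  2.0600e-01 -1.2641e+01 -2.0000e-03 -7.0000e-02
 -0.0000e+00] [0.001 0.013 0.001 0.002 0.    0.    0.   ] pos [ 0.6085 -0.1212  0.1497] op 63.24 19.99981866683811 q [ 0.1685  0.8177 -0.0832  1.6749  0.1     0.6532 -1.5395]
[-1.83 -2.96 -2.51 -2.77 -2.8  -2.24 -3.14 -3.75 -2.95 -3.27]
tin_p_mid top [([0.613, -0.12, 0.108], 0.53)]
pan_right top [([0.613, -0.119, 0.107], 0.58)]
pan_left top [([0.632, 0.119, 0.104], 0.65), ([0.797, 0.103, 0.001], 0.31)]
tin_p_mid scene [([0.61, -0.121, 0.15], 0.72)]
pan_right scene [([0.608, -0.126, 0.106], 0.63)]
pan_left scene [([0.63, 0.111, 0.104], 0.56), ([0.625, -0.009, -0.004], 0.21)]
9.4
```

View pics/s1.png

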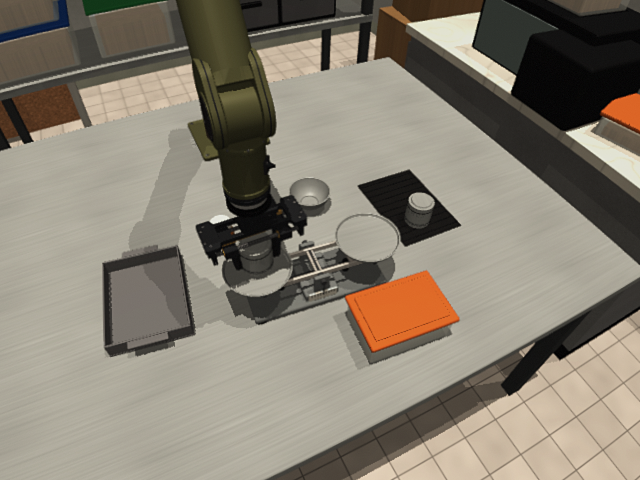

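The tin hangs at about pixel (257,255), over the right pan at (257,268). The joint torques have low noise, so I'll use them as the load sensor.

Request:
jog_arm(turn=[[0,0,0],[0,0,0],[0,0,0],[0,0,0],[0,0,0],[0,0,0]], translation=[[0,0,0.002],[0,0,0.004],[0,0,0.006],[0,0,0.007],[0,0,0.007],[0,0,0.007]], grip=[0.5,0.5,0.5,0.5,0.5,0.5])

```text
clock: 10.15
tool_pos: [0.6086, -0.1212, 0.1428]
eef_rot: [1.0, -0.0, 0.0, 0.0]
contact_force: [-0.7, -0.8, -2.9]
opening: 0.724
finger_force: 20.0
```

```bash
python3 - <<'E'
from h import *
weigh(3)
E
```

```text
t 10.3 F [ 0.32 -0.27 -2.92] [0.74 0.27 0.42] tau [-1.0000e-03 -5.6864e+01  2.2500e-01 -1.2404e+01 -2.0000e-03 -7.0000e-02
  0.0000e+00] [0.    0.014 0.    0.005 0.    0.001 0.   ] pos [ 0.6086 -0.1212  0.1428] op 63.65 19.99980581458658 q [ 0.1678  0.8276 -0.0821  1.6787  0.1014  0.6393 -1.5407]
```

Request:
jog_arm(turn=[[0,0,0],[0,0,0],[0,0,0],[0,0,0],[0,0,0],[0,0,0],[0,0,0],[0,0,0],[0,0,0],[0,0,0],[0,0,0],[0,0,0],[0,0,0]], translation=[[0,0,0.001],[0,0,0.002],[0,0,0.003],[0,0,0.004],[0,0,0.005],[0,0,0.006],[0,0,0.007],[0,0,0.008],[0,0,0.009],[0,0,0.01],[0,0,0.011],[0,0,0.011],[0,0,0.011]], grip=[0.5,0.5,0.5,0.5,0.5,0.5,0.5,0.5,0.5,0.5,0.5,0.5,0.5])

```text
clock: 11.92
tool_pos: [0.6086, -0.1212, 0.1317]
eef_rot: [1.0, -0.0, 0.0, -0.0]
contact_force: [-0.1, 0.3, -1.1]
opening: 0.723
finger_force: 20.0
```

```bash
python3 - <<'E'
from h import *
weigh(3)
E
```

```text
t 12.075 F [-0.38  0.6  -2.04] [0.49 0.66 0.35] tau [ 3.0000e-01 -5.6616e+01  5.3700e-01 -1.1924e+01  8.1000e-02 -8.0000e-02
 -6.0000e-03] [0.005 0.003 0.005 0.009 0.001 0.005 0.   ] pos [ 0.6086 -0.1212  0.1318] op 63.48 19.99982208944857 q [ 0.1668  0.8435 -0.0803  1.6843  0.1037  0.6177 -1.5427]
```

Request:
jog_arm(turn=[[0,0,0],[0,0,0],[0,0,0],[0,0,0],[0,0,0],[0,0,0],[0,0,0],[0,0,0],[0,0,0],[0,0,0]], translation=[[0,0,0.001],[0,0,0.002],[0,0,0.003],[0,0,0.0035],[0,0,0.004],[0,0,0.0043],[0,0,0.0046],[0,0,0.0049],[0,0,0.0052],[0,0,0.0052]], grip=[0.5,0.5,0.5,0.5,0.5,0.5,0.5,0.5,0.5,0.5])

```text
clock: 13.32
tool_pos: [0.6086, -0.1212, 0.1272]
eef_rot: [1.0, -0.0, 0.0, 0.0]
contact_force: [-1.6, 1.1, 5.3]
opening: 0.728
finger_force: 20.0
```

```bash
python3 - <<'E'
from h import *
weigh(3)
E
```

```text
t 13.475 F [-1.75  1.37  5.32] [0.86 0.41 0.27] tau [ 6.4500e-01 -5.2530e+01  8.7400e-01 -1.1319e+01  1.9300e-01 -5.8800e-01
 -2.0000e-02] [0.001 0.002 0.    0.001 0.    0.    0.   ] pos [ 0.6086 -0.1212  0.1272] op 63.64 19.999769772402942 q [ 0.1663  0.8501 -0.0795  1.6866  0.1047  0.6085 -1.5436]
```

Request:
jog_arm(turn=[[0,0,0],[0,0,0],[0,0,0]], translation=[[0,0,-0.0003],[0,0,-0.0003],[0,0,-0.0003]], grip=[0.5,0.5,0.5])

```text
clock: 13.85
tool_pos: [0.6086, -0.1212, 0.1272]
eef_rot: [1.0, -0.0, 0.0, 0.0]
contact_force: [-2.1, 0.4, 5.6]
opening: 0.722
finger_force: 20.0
```

```bash
python3 - <<'E'
from h import *
weigh(3)
E
```

```text
t 14.0 F [-1.13  1.62  5.85] [0.33 0.49 0.17] tau [ 6.8400e-01 -5.2467e+01  9.0100e-01 -1.1263e+01  2.0000e-01 -5.6200e-01
 -1.7000e-02] [0.001 0.    0.    0.    0.    0.    0.   ] pos [ 0.6086 -0.1212  0.1272] op 63.17 19.99975946266204 q [ 0.1663  0.8501 -0.0795  1.6865  0.1046  0.6087 -1.5436]
```

Request:
jog_arm(turn=[[0,0,0],[0,0,0],[0,0,0],[0,0,0]], translation=[[0,0,-0.0005],[0,0,-0.0005],[0,0,-0.0005],[0,0,-0.0005]], grip=[0.5,0.5,0.5,0.5])

```text
clock: 14.5
tool_pos: [0.6086, -0.1212, 0.1273]
eef_rot: [1.0, -0.0, 0.0, 0.0]
contact_force: [-0.8, 0.7, 3.8]
opening: 0.721
finger_force: 20.0
```

```bash
python3 - <<'E'
from h import *
weigh(3)
E
```

```text
t 14.65 F [-0.28  1.61  1.96] [0.26 0.5  0.39] tau [ 7.6600e-01 -5.4296e+01  9.6000e-01 -1.1193e+01  2.0200e-01 -1.6300e-01
 -3.0000e-03] [0.006 0.027 0.006 0.009 0.002 0.011 0.   ] pos [ 0.6086 -0.1212  0.1273] op 63.27 19.99975328799337 q [ 0.1664  0.8501 -0.0796  1.6863  0.1045  0.6091 -1.5435]
```

Request:
jog_arm(turn=[[0,0,0],[0,0,0],[0,0,0],[0,0,0]], translation=[[0,0,0],[0,0,0],[0,0,0],[0,0,0]], grip=[0.27,0.24,0.18,0.12])

```text
clock: 15.15
tool_pos: [0.6084, -0.1215, 0.1272]
eef_rot: [1.0, -0.0, -0.0, 0.0]
contact_force: [-0.9, -0.1, 0.1]
opening: 0.877
finger_force: 0.0
```

```bash
python3 - <<'E'
from h import *
weigh(3)
save('scene','s2')
for n in ['tin_p_mid','pan_right','pan_left']: print(n,[(np.round(d['position'],3).tolist(),round(d['p'],2)) for d in models.place_of('scene',n)][:3])
E
```

```text
t 15.3 F [ 0.17  0.21 -0.15] [0.5  0.27 0.58] tau [ 2.2000e-02 -5.5563e+01  2.8600e-01 -1.1356e+01 -1.0000e-03 -7.4000e-02
 -0.0000e+00] [0.001 0.001 0.002 0.001 0.    0.    0.   ] pos [ 0.6085 -0.1213  0.1273] op 77.34 0.0 q [ 0.1664  0.85   -0.0795  1.6865  0.1046  0.6092 -1.5435]
tin_p_mid [([0.61, -0.125, 0.129], 0.93), ([0.625, 0.113, 0.115], 0.22)]
pan_right [([0.606, -0.125, 0.093], 0.69)]
pan_left []
```

Request:
jog_arm(turn=[[0,0,0],[0,0,0],[0,0,0],[0,0,0]], translation=[[0,0,-0.005],[0,0,-0.012],[0,0,-0.0155],[0,0,-0.0155]], grip=[0.12,0.1,0.08,0.05])

```text
clock: 16.0
tool_pos: [0.6088, -0.1213, 0.1434]
eef_rot: [1.0, -0.0, 0.0, 0.0]
contact_force: [0.2, 0.5, -0.5]
opening: 0.949
finger_force: 0.0
```

```bash
python3 - <<'E'
from h import *
weigh(2)
E
```

```text
t 16.1 F [ 0.29 -0.41 -0.09] [0.19 0.02 0.35] tau [ 7.0000e-03 -5.5474e+01  2.2600e-01 -1.1948e+01 -3.0000e-03 -7.9000e-02
  0.0000e+00] [0.    0.025 0.    0.014 0.    0.001 0.   ] pos [ 0.6085 -0.1213  0.1428] op 83.76 0.0 q [ 0.1679  0.8274 -0.0821  1.6788  0.1014  0.6395 -1.5407]
```

Request:
jog_arm(turn=[[0,0,0],[0,0,0],[0,0,0],[0,0,0],[0,0,0],[0,0,0],[0,0,0],[0,0,0],[0,0,0],[0,0,0],[0,0,0],[0,0,0],[0,0,0]], translation=[[0,0,-0.01],[0,0,-0.04],[0,0,-0.07],[0.004,-0.02,-0.085],[0.008,-0.07,-0.09],[0.012,-0.12,-0.09],[0.016,-0.17,-0.085],[0.02,-0.21,-0.07],[0.022,-0.232,-0.045],[0.022,-0.2385,-0.03],[0.022,-0.2385,-0.022],[0.022,-0.2385,-0.022],[0.022,-0.2385,-0.022]], grip=[0,0,0,0,0,0,0,0,0,0,0,0,0])

```text
clock: 17.73
tool_pos: [0.6313, 0.1159, 0.1656]
eef_rot: [1.0, -0.001, 0.001, 0.0]
contact_force: [0.3, 0.4, 0.2]
opening: 0.997
finger_force: 0.0
```

```bash
python3 - <<'E'
from h import *
weigh(2)
E
```

```text
t 17.825 F [-0.24  0.82  0.14] [0.1  0.12 0.04] tau [-1.8000e-02 -5.5968e+01  6.5900e-01 -1.3160e+01  1.7000e-02 -7.4000e-02
  0.0000e+00] [0.041 0.074 0.013 0.023 0.001 0.002 0.   ] pos [0.6313 0.1164 0.1657] op 87.97 0.0 q [-0.2251  0.8192 -0.0541  1.5977  0.0603  0.7248 -1.8801]
```

Request:
jog_arm(turn=[[0,0,0],[0,0,0],[0,0,0]], translation=[[0,0,0.008],[0,0,0.012],[0,0,0.012]], grip=[0,0,0])

```text
clock: 18.2
tool_pos: [0.6303, 0.1171, 0.1522]
eef_rot: [1.0, -0.0, -0.001, 0.0]
contact_force: [0.2, 0.1, 0.5]
opening: 0.999
finger_force: 0.0
```

```bash
python3 - <<'E'
from h import *
weigh(2)
E
```

```text
t 18.3 F [ 0.1  -0.72  0.71] [0.14 0.26 0.23] tau [ 2.4000e-02 -5.6299e+01  6.6500e-01 -1.2742e+01  1.4000e-02 -7.1000e-02
 -0.0000e+00] [0.005 0.013 0.001 0.012 0.    0.002 0.   ] pos [0.6307 0.1173 0.1527] op 88.23 0.0 q [-0.2267  0.8367 -0.0538  1.6055  0.0621  0.7012 -1.8817]
```

```bash
python3 - <<'E'
from h import *
F,Q=weigh(5); print(Q[:,[1,3]])
E
```

```text
t 18.55 F [-0.29  0.13 -0.18] [0.76 0.52 0.68] tau [ 3.0000e-03 -5.6440e+01  6.6100e-01 -1.2827e+01  1.4000e-02 -7.5000e-02
  0.0000e+00] [0.005 0.051 0.    0.023 0.    0.002 0.   ] pos [0.6308 0.1173 0.153 ] op 88.01 0.0 q [-0.2267  0.8363 -0.0538  1.6054  0.0621  0.7012 -1.8817]
[[-56.36120081 -12.7886188 ]
 [-56.40771031 -12.81507969]
 [-56.44729614 -12.83377647]
 [-56.47877455 -12.84521163]
 [-56.50359035 -12.85199761]]
```

Request:
jog_arm(turn=[[0,0,0],[0,0,0],[0,0,0],[0,0,0],[0,0,0],[0,0,0],[0,0,0],[0,0,0],[0,0,0],[0,0,0],[0,0,0],[0,0,0]], translation=[[0,-0.01,-0.02],[-0.01,-0.04,-0.03],[-0.025,-0.08,-0.03],[-0.04,-0.12,-0.025],[-0.055,-0.16,-0.01],[-0.067,-0.187,0.01],[-0.072,-0.198,0.04],[-0.072,-0.199,0.07],[-0.072,-0.199,0.095],[-0.072,-0.199,0.11],[-0.072,-0.199,0.1145],[-0.072,-0.199,0.1145]], grip=[0,0,0,0,0,0,0,0,0,0,0,0])

```text
clock: 20.05
tool_pos: [0.5592, 0.3164, 0.0387]
eef_rot: [1.0, -0.0, 0.0, -0.0]
contact_force: [-0.3, -0.0, 0.3]
opening: 0.999
finger_force: 0.0
```

Request:
jog_arm(turn=[[0,0,0],[0,0,0],[0,0,0],[0,0,0],[0,0,0],[0,0,0],[0,0,0],[0,0,0],[0,0,0],[0,0,0],[0,0,0],[0,0,0],[0,0,0],[0,0,0],[0,0,0],[0,0,0],[0,0,0],[0,0,0],[0,0,0]], translation=[[0,0,0],[0,0,0],[0,0,0],[0,0,0],[0,0,0],[0,0,-0.004],[0,0,-0.02],[0,0,-0.06],[0,0.005,-0.105],[0.01,0.02,-0.135],[0.02,0.055,-0.145],[0.035,0.095,-0.145],[0.05,0.135,-0.14],[0.062,0.17,-0.13],[0.069,0.192,-0.122],[0.072,0.199,-0.116],[0.072,0.199,-0.1145],[0.072,0.199,-0.1145],[0.072,0.199,-0.1145]], grip=[0.2,0.24,0.28,0.35,0.5,0.5,0.5,0.5,0.5,0.5,0.5,0.5,0.5,0.5,0.5,0.5,0.5,0.5,0.5], force=20)

```text
clock: 22.42
tool_pos: [0.6305, 0.119, 0.1532]
eef_rot: [1.0, 0.001, 0.0, -0.0]
contact_force: [-0.4, -0.9, -3.0]
opening: 0.72
finger_force: 20.0
```

```bash
python3 - <<'E'
from h import *
F,Q=weigh(16); print(Q[:,[1,3]].round(3).tolist())
save('scene','s3')
E
```

```text
t 23.225 F [ 0.12  0.04 -3.59] [0.35 0.43 0.48] tau [-5.7000e-02 -5.8808e+01  6.4400e-01 -1.3635e+01  1.1000e-02 -7.4000e-02
 -0.0000e+00] [0.048 0.026 0.025 0.006 0.003 0.001 0.   ] pos [0.6307 0.1173 0.1528] op 63.82 19.99999499414116 q [-0.2262  0.8366 -0.0547  1.6056  0.063   0.7012 -1.8826]
[[-58.727, -13.623], [-58.768, -13.635], [-58.798, -13.643], [-58.816, -13.645], [-58.825, -13.644], [-58.83, -13.642], [-58.831, -13.64], [-58.828, -13.638], [-58.824, -13.636], [-58.821, -13.634], [-58.817, -13.633], [-58.814, -13.632], [-58.81, -13.631], [-58.807, -13.631], [-58.806, -13.63], [-58.803, -13.63]]
```

View pics/s3.png

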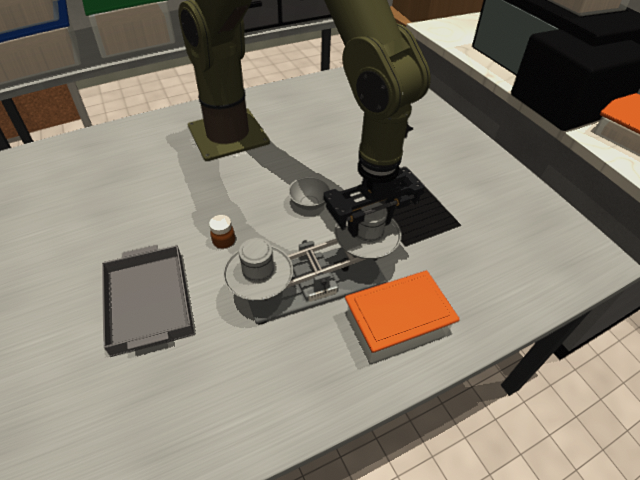

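Tin P stands on the lowered right pan at (257,260), and tin Q hangs centred over the left pan at about (370,230). Q reads about 3.5 N and P about 2.75 N, so I expect Q to rest about 6.5 mm low.

Request:
jog_arm(turn=[[0,0,0],[0,0,0],[0,0,0],[0,0,0],[0,0,0],[0,0,0],[0,0,0],[0,0,0],[0,0,0],[0,0,0],[0,0,0],[0,0,0],[0,0,0],[0,0,0],[0,0,0],[0,0,0]], translation=[[0,0,0.0005],[0,0,0.001],[0,0,0.0015],[0,0,0.002],[0,0,0.0025],[0,0,0.003],[0,0,0.004],[0,0,0.005],[0,0,0.006],[0,0,0.007],[0,0,0.008],[0,0,0.009],[0,0,0.01],[0,0,0.011],[0,0,0.0115],[0,0,0.012]], grip=[0.5,0.5,0.5,0.5,0.5,0.5,0.5,0.5,0.5,0.5,0.5,0.5,0.5,0.5,0.5,0.5])

```text
clock: 25.28
tool_pos: [0.6308, 0.1173, 0.1409]
eef_rot: [1.0, -0.0, 0.0, -0.0]
contact_force: [0.1, 1.5, -1.3]
opening: 0.72
finger_force: 20.0
```

```bash
python3 - <<'E'
from h import *
F,Q=weigh(14); print(Q[:,[1,3]].round(3).tolist())
for n in ['pan_right','pan_left','tin_p_mid']: print(n,[(np.round(d['position'],3).tolist(),round(d['p'],2)) for d in models.place_of('scene',n)][:3])
E
```

```text
t 25.975 F [ 0.26  1.37 -0.91] [0.54 0.28 0.48] tau [ 8.9300e-01 -5.7228e+01  1.4780e+00 -1.2242e+01  2.6300e-01  2.0300e-01
 -8.0000e-03] [0.009 0.074 0.008 0.088 0.005 0.045 0.002] pos [0.6308 0.1173 0.1409] op 63.14 20.000007203780115 q [-0.2267  0.8529 -0.0538  1.6121  0.0647  0.678  -1.884 ]
[[-57.467, -12.371], [-57.262, -12.36], [-57.24, -12.342], [-57.242, -12.324], [-57.243, -12.304], [-57.241, -12.281], [-57.225, -12.257], [-57.202, -12.232], [-57.195, -12.21], [-57.189, -12.187], [-57.182, -12.165], [-57.174, -12.141], [-57.167, -12.119], [-57.158, -12.097]]
pan_right [([0.607, -0.124, 0.105], 0.6)]
pan_left [([0.631, 0.115, 0.104], 0.85)]
tin_p_mid [([0.611, -0.12, 0.14], 0.89)]
```

Request:
jog_arm(turn=[[0,0,0],[0,0,0],[0,0,0],[0,0,0],[0,0,0],[0,0,0],[0,0,0],[0,0,0],[0,0,0]], translation=[[0,-0.0002,0.001],[0,-0.0004,0.002],[0,-0.0004,0.003],[0,-0.0004,0.004],[0,-0.0004,0.005],[0,-0.0004,0.006],[0,-0.0004,0.0065],[0,-0.0004,0.007],[0,-0.0004,0.007]], grip=[0.5,0.5,0.5,0.5,0.5,0.5,0.5,0.5,0.5])

```text
clock: 27.25
tool_pos: [0.6307, 0.1172, 0.1338]
eef_rot: [1.0, -0.0, -0.0, 0.0]
contact_force: [0.7, -1.5, 0.9]
opening: 0.722
finger_force: 20.0
```

```bash
python3 - <<'E'
from h import *
F,Q=weigh(20); print(F[:,2].round(1),Q[::3,[1,3]].round(3).tolist())
E
```

```text
t 28.25 F [ 0.25 -1.71 -0.18] [0.62 0.47 0.39] tau [-1.2020e+00 -5.6938e+01 -4.2700e-01 -1.2291e+01 -3.5900e-01 -1.0500e-01
  8.0000e-03] [0.026 0.044 0.014 0.111 0.008 0.062 0.004] pos [0.6305 0.1176 0.1338] op 63.33 19.999941936694086 q [-0.2277  0.8629 -0.0532  1.6156  0.0656  0.6651 -1.8853]
[-0.6 -0.5 -0.   0.3 -0.5 -0.3 -0.4  0.5 -0.2 -0.2  0.5 -0.1 -0.3 -0.9
 -0.9 -0.1 -0.2 -0.1 -0.1  0.4] [[-56.856, -12.093], [-56.88, -12.166], [-56.912, -12.228], [-56.937, -12.285], [-56.957, -12.342], [-56.978, -12.397], [-57.003, -12.451]]
```

Request:
jog_arm(turn=[[0,0,0],[0,0,0],[0,0,0],[0,0,0]], translation=[[0,0.0001,0.0004],[0,0.0002,0.0008],[0,0.0002,0.0012],[0,0.0002,0.0012]], grip=[0.5,0.5,0.5,0.5])

```text
clock: 28.75
tool_pos: [0.6305, 0.1176, 0.1325]
eef_rot: [1.0, -0.0, -0.0, -0.0]
contact_force: [-0.7, -1.0, -0.5]
opening: 0.717
finger_force: 20.0
```

```bash
python3 - <<'E'
from h import *
F,Q=weigh(20); print(F[:,2].round(1),Q[::5,[1,3]].round(3).tolist())
E
```

```text
t 29.75 F [-0.74 -0.94  0.05] [0.5  0.59 0.37] tau [-5.7200e-01 -5.7073e+01  1.4900e-01 -1.2671e+01 -1.4800e-01 -3.2300e-01
  1.9000e-02] [0.135 0.027 0.128 0.065 0.047 0.03  0.001] pos [0.6306 0.1176 0.1326] op 63.45 19.99998296611011 q [-0.2274  0.8645 -0.0533  1.6163  0.0657  0.6627 -1.8853]
[ 0.1 -0.4  0.7  0.2 -0.1 -0.2 -0.3  0.8 -0.1  0.  -0.2 -0.6  0.2 -0.3
 -0.  -0.   0.9 -0.1  0.2  0. ] [[-57.013, -12.554], [-57.067, -12.624], [-57.069, -12.679], [-57.097, -12.733]]
```

Request:
jog_arm(turn=[[0,0,0],[0,0,0],[0,0,0],[0,0,0],[0,0,0]], translation=[[0,0,0],[0,0,0],[0,0,0],[0,0,0],[0,0,0]], grip=[0.28,0.26,0.22,0.16,0.12])

```text
clock: 30.38
tool_pos: [0.6308, 0.1175, 0.1326]
eef_rot: [1.0, -0.0, 0.0, -0.0]
contact_force: [-0.4, -0.5, -0.2]
opening: 0.876
finger_force: 0.0
```

```bash
python3 - <<'E'
from h import *
weigh(2)
ims=[cams.snapshot('scene').astype(int) for i in range(12)]
# vertical motion of the right pan/tin between frames
a=[i[200:310,215:300].mean(2).astype(np.float32) for i in ims]
print([tuple(np.round(cv2.phaseCorrelate(a[0],x)[0],2)) for x in a])
cv2.imwrite('pics/s4.png',cv2.resize(ims[-1][150:330,190:460].astype(np.uint8)[:,:,::-1],None,fx=2.9,fy=2.9))
for n in ['pan_right','pan_left','tin_p_mid','tin_q_mid']: print(n,[(np.round(d['position'],3).tolist(),round(d['p'],2)) for d in models.place_of('scene',n)][:3])
print(r.get_state()['clock'])
E
```

```text
t 30.475 F [ 0.2  -0.54 -0.27] [0.16 0.29 0.09] tau [-1.0000e-02 -5.7031e+01  6.8300e-01 -1.2263e+01  1.3000e-02 -7.8000e-02
  0.0000e+00] [0.001 0.    0.001 0.001 0.    0.    0.   ] pos [0.6307 0.1175 0.1326] op 77.26 0.0 q [-0.2274  0.8645 -0.0531  1.6162  0.0658  0.6626 -1.8853]
[(np.float64(0.0), np.float64(0.0)), (np.float64(0.0), np.float64(0.01)), (np.float64(0.01), np.float64(-0.01)), (np.float64(-0.0), np.float64(0.01)), (np.float64(0.01), np.float64(0.01)), (np.float64(-0.0), np.float64(0.01)), (np.float64(-0.0), np.float64(0.01)), (np.float64(0.01), np.float64(-0.01)), (np.float64(0.01), np.float64(0.01)), (np.float64(0.0), np.float64(0.01)), (np.float64(-0.0), np.float64(0.0)), (np.float64(-0.01), np.float64(0.01))]
pan_right [([0.608, -0.126, 0.112], 0.79)]
pan_left [([0.629, 0.114, 0.097], 0.75), ([0.629, 0.115, 0.131], 0.69)]
tin_p_mid [([0.611, -0.123, 0.147], 0.6)]
tin_q_mid [([0.629, 0.116, 0.133], 0.82)]
31.275
```

View pics/s4.png

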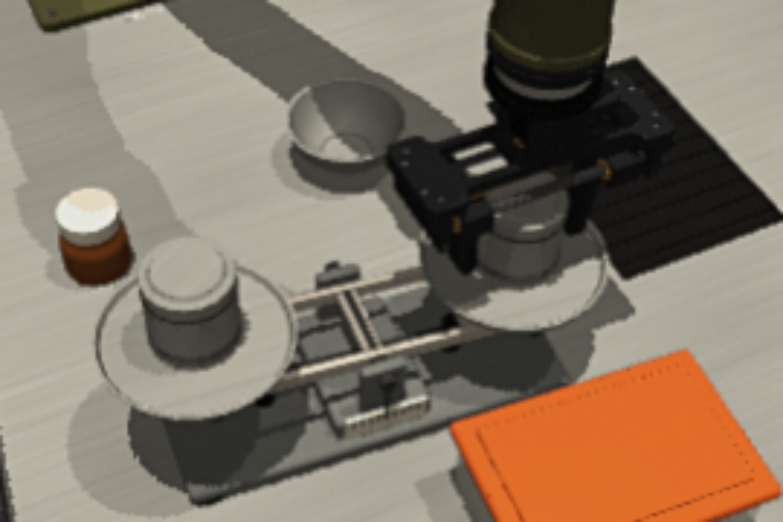

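The beam is at rest, with no motion over 12 frames. Q stands free on the lower left pan at crop (520,240), and P on the raised right pan at (190,290). Q is the heavier, so I grip it again and lift slowly.

Request:
jog_arm(turn=[[0,0,0],[0,0,0],[0,0,0],[0,0,0],[0,0,0],[0,0,0]], translation=[[0,0,0],[0,0,0],[0,0,0],[0,0,0],[0,0,0],[0,0,0]], grip=[0.2,0.24,0.27,0.3,0.4,0.5], force=18)

```text
clock: 32.02
tool_pos: [0.6307, 0.1175, 0.1326]
eef_rot: [1.0, -0.0, 0.0, 0.0]
contact_force: [-0.2, -0.2, 0.6]
opening: 0.72
finger_force: 18.0
```

Request:
jog_arm(turn=[[0,0,0],[0,0,0],[0,0,0],[0,0,0],[0,0,0],[0,0,0],[0,0,0],[0,0,0],[0,0,0],[0,0,0],[0,0,0],[0,0,0],[0,0,0],[0,0,0],[0,0,0],[0,0,0],[0,0,0]], translation=[[0,0,-0.0005],[0,0,-0.001],[0,0,-0.002],[0,0,-0.003],[0,0,-0.004],[0,0,-0.005],[0,0,-0.006],[0,0,-0.007],[0,0,-0.008],[0,0,-0.009],[0,0,-0.01],[0,0,-0.011],[0,0,-0.012],[0,0,-0.013],[0,0,-0.014],[0,0,-0.015],[0,0,-0.016]], grip=[0.5,0.5,0.5,0.5,0.5,0.5,0.5,0.5,0.5,0.5,0.5,0.5,0.5,0.5,0.5,0.5,0.5])

```text
clock: 34.15
tool_pos: [0.6306, 0.1171, 0.1486]
eef_rot: [1.0, -0.0, -0.0, 0.0]
contact_force: [0.8, -0.1, -2.6]
opening: 0.72
finger_force: 18.0
```

Request:
jog_arm(turn=[[0,0,0],[0,0,0],[0,0,0],[0,0,0],[0,0,0],[0,0,0],[0,0,0],[0,0,0],[0,0,0],[0,0,0],[0,0,0],[0,0,0],[0,0,0],[0,0,0]], translation=[[0,0,-0.0005],[0,0,-0.001],[0,0,-0.0015],[0,0,-0.002],[0,0,-0.0025],[0,0,-0.003],[0,0,-0.0035],[0,0,-0.004],[0,0,-0.0045],[0,0,-0.005],[0,0,-0.0055],[0,0,-0.006],[0,0,-0.008],[0,0,-0.012]], grip=[0.5,0.5,0.5,0.5,0.5,0.5,0.5,0.5,0.5,0.5,0.5,0.5,0.5,0.5])

```text
clock: 35.9
tool_pos: [0.6306, 0.1174, 0.1607]
eef_rot: [1.0, -0.0, -0.0, 0.0]
contact_force: [0.4, -0.5, -4.2]
opening: 0.721
finger_force: 18.0
```

```bash
python3 - <<'E'
from h import *
weigh(4)
for n in ['pan_right','pan_left','tin_p_mid','tray_floor']: print(n,[(np.round(d['position'],3).tolist(),round(d['p'],2)) for d in models.place_of('scene',n)][:3])
E
```

```text
t 36.1 F [ 0.13 -0.27 -3.18] [0.49 0.17 0.28] tau [-1.2000e-02 -5.8162e+01  6.4500e-01 -1.3725e+01  1.1000e-02 -3.8000e-02
  1.0000e-03] [0.021 0.885 0.019 0.273 0.003 0.036 0.001] pos [0.6308 0.1175 0.1608] op 63.32 17.99999765586108 q [-0.2262  0.8258 -0.0552  1.6006  0.0619  0.7165 -1.8818]
pan_right [([0.61, -0.124, 0.091], 0.96)]
pan_left [([0.631, 0.113, 0.118], 0.9), ([0.414, -0.145, -0.002], 0.58)]
tin_p_mid [([0.609, -0.123, 0.126], 0.77)]
tray_floor [([0.516, -0.352, 0.003], 0.94), ([0.63, 0.114, 0.114], 0.75)]
```

Request:
jog_arm(turn=[[0,0,0],[0,0,0],[0,0,0],[0,0,0],[0,0,0],[0,0,0],[0,0,0],[0,0,0],[0,0,0],[0,0,0],[0,0,0],[0,0,0],[0,0,0],[0,0,0],[0,0,0],[0,0,0],[0,0,0],[0,0,0],[0,0,0],[0,0,0]], translation=[[0,0,-0.015],[0,0,-0.045],[0,0,-0.08],[-0.003,0.01,-0.105],[-0.012,0.04,-0.11],[-0.024,0.085,-0.11],[-0.036,0.135,-0.11],[-0.048,0.185,-0.11],[-0.06,0.235,-0.11],[-0.073,0.285,-0.11],[-0.086,0.335,-0.11],[-0.098,0.385,-0.11],[-0.107,0.425,-0.1],[-0.112,0.453,-0.075],[-0.114,0.465,-0.035],[-0.114,0.4675,0.01],[-0.114,0.4675,0.05],[-0.114,0.4675,0.085],[-0.114,0.4675,0.105],[-0.114,0.4675,0.112]], grip=[0.5,0.5,0.5,0.5,0.5,0.5,0.5,0.5,0.5,0.5,0.5,0.5,0.5,0.5,0.5,0.5,0.5,0.5,0.5,0.5])

```text
clock: 38.8
tool_pos: [0.5165, -0.3501, 0.0484]
eef_rot: [1.0, -0.0, -0.0, 0.0]
contact_force: [0.5, 0.3, -3.6]
opening: 0.721
finger_force: 18.0
```

Request:
jog_arm(turn=[[0,0,0],[0,0,0],[0,0,0],[0,0,0],[0,0,0],[0,0,0]], translation=[[0,0,0],[0,0,0.002],[0,0,0.004],[0,0,0.006],[0,0,0.007],[0,0,0.008]], grip=[0.5,0.5,0.5,0.5,0.5,0.5])

```text
clock: 39.55
tool_pos: [0.5164, -0.35, 0.0406]
eef_rot: [1.0, -0.0, 0.0, 0.0]
contact_force: [0.3, 0.4, -2.5]
opening: 0.72
finger_force: 18.0
```

```bash
python3 - <<'E'
from h import *
weigh(4)
E
```

```text
t 39.75 F [ 0.39  0.1  -3.7 ] [0.49 0.36 0.51] tau [ 3.0000e-03 -6.0214e+01  4.2200e-01 -9.4100e+00 -1.2000e-02 -6.7000e-02
 -0.0000e+00] [0.007 0.21  0.004 0.041 0.001 0.007 0.   ] pos [ 0.5164 -0.35    0.0406] op 63.51 17.999937823042274 q [ 0.5612  0.9866 -0.0716  1.6959  0.1339  0.4639 -1.1697]
```

Still hanging with about 2 mm to go. I'll ease it down until the load transfers.

Request:
jog_arm(turn=[[0,0,0],[0,0,0],[0,0,0],[0,0,0],[0,0,0],[0,0,0]], translation=[[0,0,0.0005],[0,0,0.001],[0,0,0.0015],[0,0,0.0019],[0,0,0.0022],[0,0,0.0022]], grip=[0.5,0.5,0.5,0.5,0.5,0.5])

```text
clock: 40.5
tool_pos: [0.5163, -0.35, 0.0384]
eef_rot: [1.0, -0.0, -0.0, 0.0]
contact_force: [0.8, -0.1, -3.5]
opening: 0.725
finger_force: 18.0
```

```bash
python3 - <<'E'
from h import *
weigh(3)
E
```

```text
t 40.65 F [-0.09  0.87 -3.67] [0.76 0.56 0.35] tau [ 0.0000e+00 -6.0159e+01  4.2800e-01 -9.3180e+00 -1.3000e-02 -6.0000e-02
 -0.0000e+00] [0.001 0.004 0.    0.001 0.    0.    0.   ] pos [ 0.5164 -0.35    0.0384] op 63.38 17.999910721555352 q [ 0.5609  0.9901 -0.0711  1.6959  0.1343  0.4603 -1.1701]
```

Request:
jog_arm(turn=[[0,0,0],[0,0,0],[0,0,0],[0,0,0]], translation=[[0,0,0.0002],[0,0,0.0004],[0,0,0.0006],[0,0,0.0006]], grip=[0.5,0.5,0.5,0.5])

```text
clock: 41.15
tool_pos: [0.5164, -0.35, 0.0381]
eef_rot: [1.0, -0.0, 0.0, 0.0]
contact_force: [-0.5, 0.9, -0.0]
opening: 0.727
finger_force: 18.0
```

```bash
python3 - <<'E'
from h import *
weigh(3)
E
```

```text
t 41.3 F [-1.19  0.83  0.47] [0.49 0.21 0.24] tau [ 7.3000e-02 -5.7738e+01  4.6800e-01 -9.3590e+00  1.2000e-02 -4.1000e-01
  3.0000e-03] [0.005 0.165 0.003 0.002 0.002 0.024 0.   ] pos [ 0.5164 -0.35    0.0381] op 63.52 17.999954405240715 q [ 0.5608  0.9906 -0.071   1.6959  0.1344  0.4596 -1.1701]
```

The tray floor now carries the load. Release and go up.

Request:
jog_arm(turn=[[0,0,0],[0,0,0],[0,0,0],[0,0,0],[0,0,0],[0,0,0],[0,0,0],[0,0,0],[0,0,0],[0,0,0],[0,0,0],[0,0,0],[0,0,0]], translation=[[0,0,0],[0,0,0],[0,0,0],[0,0,0],[0,0,-0.003],[0,0,-0.015],[0,0,-0.04],[0,0,-0.08],[0,0.02,-0.12],[0,0.05,-0.15],[-0.03,0.08,-0.17],[-0.06,0.11,-0.18],[-0.06,0.11,-0.18]], grip=[0.27,0.24,0.18,0.12,0.08,0.05,0,0,0,0,0,0,0])

```text
clock: 42.92
tool_pos: [0.4524, -0.4645, 0.2198]
eef_rot: [1.0, -0.004, -0.0, 0.002]
contact_force: [1.1, -1.0, -0.4]
opening: 1.002
finger_force: 0.0
```

```bash
python3 - <<'E'
from h import *
ims=[save('scene','s5') for i in range(8)]
a=[i[200:310,215:300].mean(2).astype(np.float32) for i in ims]
print([tuple(np.round(cv2.phaseCorrelate(a[0],x)[0],2)) for x in a])
for n in ['pan_right','pan_left','tin_p_mid','tin_q_mid']: print(n,[(np.round(d['position'],3).tolist(),round(d['p'],2)) for d in models.place_of('scene',n)][:3])
print(r.get_state()['clock'])
E
```

```text
[(np.float64(0.0), np.float64(0.0)), (np.float64(0.0), np.float64(-0.01)), (np.float64(-0.0), np.float64(0.01)), (np.float64(0.01), np.float64(0.01)), (np.float64(0.0), np.float64(0.0)), (np.float64(0.0), np.float64(0.0)), (np.float64(0.0), np.float64(0.02)), (np.float64(0.01), np.float64(0.01))]
pan_right [([0.61, -0.122, 0.094], 0.8)]
pan_left [([0.632, 0.114, 0.112], 0.86)]
tin_p_mid [([0.609, -0.124, 0.129], 0.55), ([0.517, -0.351, 0.002], 0.27)]
tin_q_mid [([0.515, -0.353, 0.038], 0.79)]
43.525
```

View pics/s5.png

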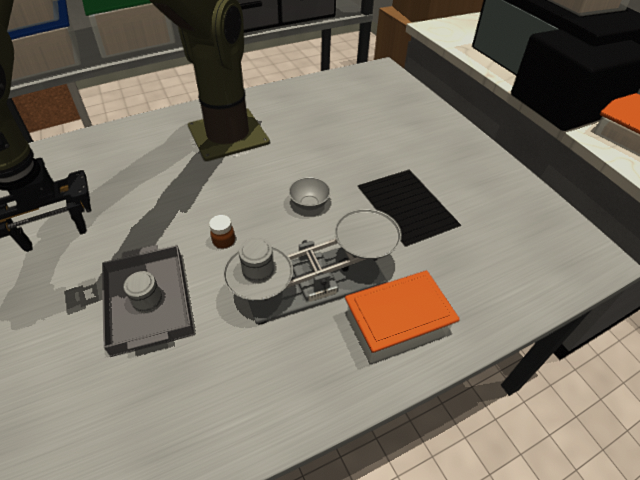

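The heavier tin stands upright in the tray at (142,290), and the lighter one is on the lowered right pan at (256,260). The bowl, jar and tub haven't moved, and the arm is clear.

```bash
python3 -c "
from plant import r
print(r.finish_job())"
```

```text
the job is handed in; nothing more can be done
None
```

The job is handed in after about 44 s: the heavier tin (tin_q) stands upright in the grey tray and the lighter one (tin_p) is left on the right pan; the beam didn't move in the checks before and after the lift, and the bowl, jar and tub look unmoved, though I did press about 6 N for around a second against the right pan's stop while setting down the first tin.

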